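# Click the batch counter's thumbwheel to its preset mark

### The arm

A 6-joint arm with a two-finger parallel gripper is mounted at the origin on the work surface. World frame = base frame: x ahead of the robot, y to its left, z up, the work surface at z = 0. Lengths are in m, angles in degrees, forces in N, time in s.
With the tool pointing down it reaches from about 0.25 to 0.725 m from the base axis. Payload 9.7 kg.
Tool frame: the origin (TCP) lies midway between the tips of the shut fingers; the grasp point (between the pads) lies 19 mm behind it; z points along the fingers, y is the line along which they close (so a half turn about z gives the same grasp; the last joint's range is limited). The gripper opens to 85 mm and grips with 20 to 120 N. Pads are 22 mm wide; open, the fingers measure 114 mm over their backs; the gripper's body (76 mm by 85 mm) begins 54 mm behind the grasp point. The pads swing forward as they close: fully open they stand 13 mm farther back than shut.
Start: joints at [64.229, 4.979, 10.078, 95.1, 0, 90], TCP at [0.239, 0.495, 0.231] pointing down, gripper open.
Joint ranges: [-179.16, 179.16], [-48.56, 103.87], [-65.8, 70.77], [-126.05, 130.52], [-82.76, 87.17], [-180, 180]. Speed limits (degrees/s): [127.2, 127.2, 147.25, 180, 180, 180].

### API

Orientations are given as [roll, pitch, yaw] about the fixed x, y, z axes, in that order (R = Rz(yaw) Ry(pitch) Rx(roll)).
In Python, from workcell import * gives the robot as it stands.
- The arm moves only by the tool servo_tool, never from a script. Its argument "moves" is a list of rows, each a list of 4 numbers: the shift along the world's x, y, z in shares of 100 cm (1.0 is 100 cm), then the turn about the world's z in shares of 60 degrees (1.0 is 60 degrees). A call has 1 to 20 rows; each row is the pose to reach, as a shift and turn from the pose commanded when the call began; what a row does not reach only later rows make up. A row lasts 1/12 s, in which the tool goes at most 41.7 mm and 7.16 degrees, less where a joint would pass 70% of its speed; a pose out of reach is approached as far as the arm can. Shift and turn numbers lie between -1 and 1, and a call with a number outside is refused. A call with a gripper value outside its range is refused whole. "claw" is the closure, from 0 (fully open) to 1 (shut), set as the call begins (left out, the last holds). The fingers move at their own pace and stop on an object; "force" is the grip in N (left out, the last holds). Time passes only in rows, so rows that repeat a pose let the fingers close. It gives the time, the measured TCP pose, the force, the opening and the grip force at its end, in the units of the state.
- get_obs(): the state, without advancing time (a new reading comes with each control period).
- camera(name): name is "side" or "top" or "wrist"; returns the picture (384x512x3 uint8, red, green, blue); there is no depth.
- get_calibration(name): a dict with "fx", "fy", "cx", "cy" (pixels), "rvec" (rotation vector, rad) and "tvec" (3), from world to camera coordinates, as OpenCV has them; the wrist camera has in their place "tool_from_camera" (4x4, takes a point from camera to tool coordinates, whose origin is the TCP and whose axes are the flange's). Camera axes: x right, y down, z forward; pixel columns grow to the right and rows downward; lengths in m; the calibration is good to about 2 mm. A picture is of the moment at which its call begins: read the wrist's pose just before it. get_calibration takes no time and is no camera call.
- job_done(): hands the job in; it is judged then, once.
The state is a dict: "time": time; "q": joint angles; "qd": joint speeds; "joint_efforts": joint torques, N m; "ee_pos": TCP position; "tcp_rot": TCP orientation; "wrist_force": force on the tool from outside, world axes, zero at the start; "torque": the same for the moment, N m; "opening": finger opening in m; "grasp_force": force on a finger pad.
Only numpy, scipy, OpenCV 4.12 (cv2) and the standard library are available. Lean on these libraries where they do the work, as an engineer would, in place of code of your own. Each camera call takes 0.05 s, during which the arm holds its last target. There are 200 camera calls.

### The job

Set the batch size on the blue counter: with a fingertip against its teeth, flick the star-shaped thumbwheel clockwise (seen from above), click by click, until the yellow tooth has clicked in at the red pointer and not past it; then press that counter's green button all the way down, let it come up again and move clear. Grip, lift or shove nothing: both counters stay standing where they are, and the orange counter and everything else on the table are left alone.

Things in the scene. Friction and masses are not known exactly. Their poses are not given: they have to be found in the camera images.
- blue_counter: blue batch counter, box 160 (its x) x 110 (its y) x 50 mm tall, white top plate, about 1 kg, loose on rubber feet (slides if pushed sideways with over about 5 N). Origin: centre of its underside; z up; its -x end, with the thumbwheel on top, faces roughly to the robot. Behind the wheel (60 mm to +x of its axis) a fixed red pointer, top at 58 mm; then the green button
- blue_axis (a point): wheel centre: on its vertical axis at its top face, 74 mm above the table, 28 mm to -x of the counter's centre. Black disc, radius 36 mm, with 8 radial teeth 45 degrees apart reaching out to radius 52 mm, 9 mm wide, upright flanks; one yellow (stripe to the hub), the rest grey. Disc and teeth span heights 58 to 74 mm (7 mm of air over the top plate).
- blue_wheel (a joint): wheel angle, rad, clockwise from above; 0: yellow tooth at the pointer (to the counter's +x). A spring detent at every 0.785 (a click); there one tooth points to -x. Starts 2 to 4 clicks before 0. Needs 1 to 1.5 N at a tooth; past half a click it snaps to the next detent, else springs back. A tooth pushed along a tangent with 10 mm overlap slips off after 0.6 rad: one click. Stops -3.57, 1.96
- blue_tooth (a point): top of the yellow tooth of the blue counter's wheel, 47 mm from the wheel's axis, 74 mm above the table; turns with the wheel
- blue_button_top (a point): top centre of the blue counter's green button (22 mm across, in a black housing), 71 mm above the table, 62 mm to +x and 14 mm to -y of the counter's centre
- blue_button (a joint): travel of that button, m: 0 up, 0.005 fully down (about 4 N); springs back up
- orange_counter: a second counter of the same build in orange, with its own yellow tooth, pointer and green button; leave it alone. Origin: centre of its underside
- orange_tooth (a point): top of the yellow tooth of the orange counter's wheel; turns with that wheel
- tape: yellow tape measure, 66 x 66 x 35 mm, lying flat; origin under its centre
- pencil: flat red carpenter's pencil, 180 x 14 x 8 mm, along its x; origin under its centre
- screwdriver: screwdriver lying along its x
- wrench: steel wrench lying along its x
- glue: white glue bottle, 64 mm across, 170 mm tall; origin under its centre
- mug: blue mug, 80 mm across, 90 mm tall; origin under its centre
- offcut: plywood offcut, 80 x 190 x 18 mm, lying flat; origin under its centre

How it is judged:
By the outcome, as a careful person would: the job done as asked, in the order asked, and still so for the second after the job is handed in, with the robot touching nothing.
It also fails if it takes over 53 s, if anything falls off the work surface, if the arm or the gripper's body presses on something with over 40 N, if the wrist force passes 120 N, or if a joint passes its speed limit or range.

## Working session

There is one attempt and no reset: what is moved stays moved. The work goes in short steps, Python scripts to look and compute and a tool call to move; the robot and the scene stay as the last step left them, time stands still between calls to the robot, and variables do not carry over. Pictures are saved under pics/ and viewed, at most 10 in all, crops included, and the job is handed in when it is done.

Besides the shell and the picture viewer there is one more tool, called as a command line: name --pt "numbers of a row" for each row, then --argument value for the rest. servo_tool: Moves the arm, as the interface text tells. Its arguments: {"type":"object","properties":{"moves":{"type":"array","items":{"type":"array","items":{"type":"number"}}},"claw":{"type":"number"},"force":{"type":"number"}},"required":["moves"]}

```bash
mkdir -p pics; ls
python3 - <<'E'
from workcell import *
import cv2
o=get_obs();print({k:o[k] for k in('time','ee_pos','tcp_rot','opening')})
for n in('top','side'):
    im=camera(n);cv2.imwrite(f'pics/{n}0.png',im[:,:,::-1])
    print(get_calibration(n))
E
```

```text
pics
{'time': 0.0, 'ee_pos': array([0.23905262, 0.49509349, 0.23058528]), 'tcp_rot': array([-1.79925992e+02,  2.16126958e-04,  1.54225008e+02]), 'opening': 0.0855684727936964}
{'fx': 413.3745674396668, 'fy': 413.3745674396668, 'cx': 251.94762919370567, 'cy': 188.78204588466645, 'rvec': array([ 2.17831772, -2.11921623,  0.15215619]), 'tvec': array([-0.02041594,  0.63275662,  1.10635899])}
{'fx': 350.4793243831294, 'fy': 350.4793243831294, 'cx': 253.24089879747734, 'cy': 192.43505080992918, 'rvec': array([ 0.14477208, -2.83770424,  1.2820021 ]), 'tvec': array([0.5845126 , 0.10153378, 0.9910242 ])}
```

View pics/top0.png

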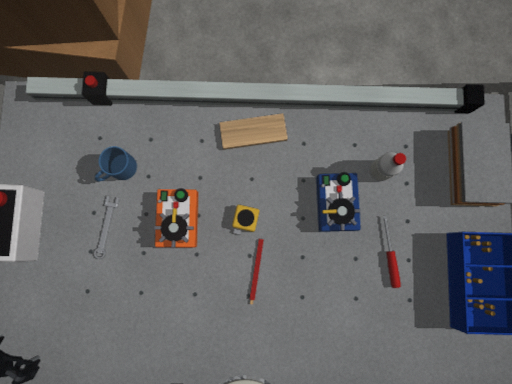

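View pics/side0.png

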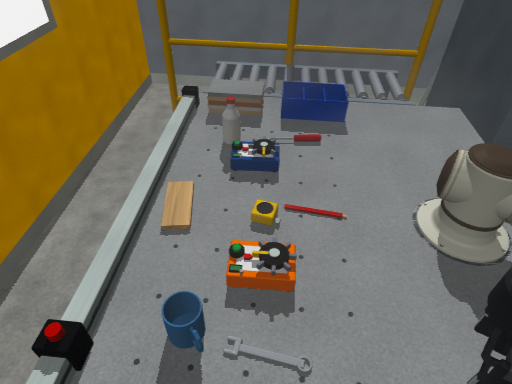

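Top view: the blue counter is at about (340,203), its wheel hub at (342,211) and its yellow tooth to the left (about 325,211), roughly 2 clicks before the pointer. The orange counter is at (176,218), and the arm is at the lower left.

```bash
cat > h.py <<'E'
import numpy as np, cv2
from workcell import *
def ray(n,px):
    c=get_calibration(n);R=cv2.Rodrigues(c['rvec'])[0]
    d=R.T@np.array([(px[0]-c['cx'])/c['fx'],(px[1]-c['cy'])/c['fy'],1]);o=-R.T@c['tvec'];return o,d
def onz(n,px,z):
    o,d=ray(n,px);return (o+d*(z-o[2])/d[2])
def proj(n,p):
    c=get_calibration(n);K=np.array([[c['fx'],0,c['cx']],[0,c['fy'],c['cy']],[0,0,1.]])
    return cv2.projectPoints(np.array(p,float).reshape(-1,3),c['rvec'],c['tvec'],K,None)[0].reshape(-1,2)
def masks(im):
    h,s,v=cv2.split(cv2.cvtColor(im,cv2.COLOR_RGB2HSV))
    return dict(blue=(h>105)&(h<130)&(s>120)&(v>50),yellow=(h>20)&(h<32)&(s>140)&(v>100),red=((h<6)|(h>174))&(s>150)&(v>80),
      green=(h>50)&(h<80)&(s>120)&(v>30),black=(v<40),white=(s<40)&(v>170))
def blobs(m,x0,y0,x1,y1,amin=3):
    k=np.zeros(m.shape,np.uint8);k[y0:y1,x0:x1]=m[y0:y1,x0:x1]
    n,_,st,ce=cv2.connectedComponentsWithStats(k,connectivity=8)
    return [(tuple(ce[i].round(2)),int(st[i,4]),tuple(int(a) for a in st[i,:4])) for i in range(1,n) if st[i,4]>=amin]
E
python3 - <<'E'
from h import *
im=cv2.imread('pics/top0.png')[:,:,::-1].copy()
m=masks(im);B=(305,160,375,240)
Z=dict(yellow=.074,red=.058,green=.071,black=.074,white=.074,blue=.05)
for k in m:
    for c,a,b in blobs(m[k],*B): print(k,c,a,b,onz('top',c,Z[k]).round(4))
# blue outline
k=np.zeros(im.shape[:2],np.uint8);k[160:240,305:375]=m['blue'][160:240,305:375]
r=cv2.minAreaRect(cv2.findNonZero(k));print(r);print([onz('top',p,.05).round(4)[:2] for p in cv2.boxPoints(r)])
c=im[160:240,305:385]; cv2.imwrite('pics/crop0.png',cv2.resize(c,None,fx=7,fy=7,interpolation=cv2.INTER_CUBIC)[:,:,::-1])
E
```

```text
blue (np.float64(354.75), np.float64(189.74)) 187 (349, 173, 10, 36) [ 0.6375 -0.2879  0.05  ]
blue (np.float64(325.23), np.float64(204.84)) 432 (318, 174, 22, 57) [ 0.5932 -0.2062  0.05  ]
blue (np.float64(353.44), np.float64(223.6)) 152 (345, 213, 15, 18) [ 0.5437 -0.2836  0.05  ]
yellow (np.float64(329.66), np.float64(210.84)) 44 (323, 209, 14, 4) [ 0.5747 -0.2139  0.074 ]
red (np.float64(338.62), np.float64(188.25)) 24 (337, 185, 4, 7) [ 0.6393 -0.2415  0.058 ]
green (np.float64(344.38), np.float64(177.92)) 53 (341, 174, 8, 9) [ 0.6663 -0.2546  0.071 ]
green (np.float64(325.9), np.float64(180.2)) 20 (324, 176, 5, 8) [ 0.6586 -0.2041  0.071 ]
black (np.float64(342.09), np.float64(179.1)) 70 (337, 173, 13, 13) [ 0.6623 -0.2477  0.074 ]
black (np.float64(341.8), np.float64(211.02)) 366 (329, 198, 25, 26) [ 0.5751 -0.2466  0.074 ]
white (np.float64(329.54), np.float64(189.02)) 80 (326, 181, 10, 17) [ 0.6341 -0.2135  0.074 ]
white (np.float64(346.95), np.float64(191.06)) 114 (342, 183, 10, 15) [ 0.6298 -0.2607  0.074 ]
((338.6556701660156, 201.9247589111328), (57.48609924316406, 39.550071716308594), 87.39744567871094)
[array([ 0.6786, -0.1847]), array([ 0.6868, -0.2949]), array([ 0.5274, -0.3007]), array([ 0.5195, -0.1927])]
```

View pics/crop0.png

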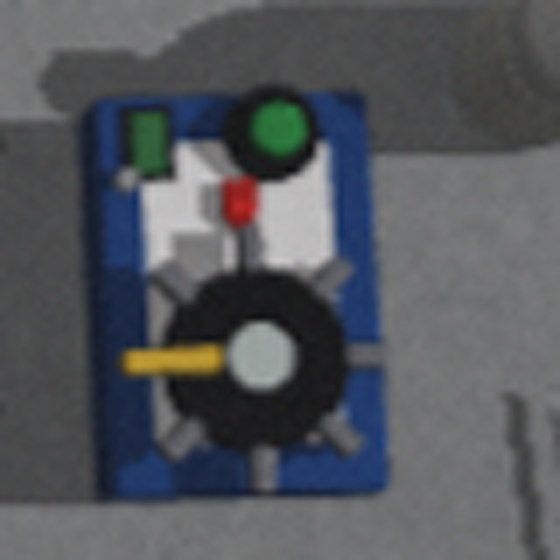

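Blue box: yaw about 3°, axis about (0.575, -0.247). The sizes fit, and the yellow tooth points to +y, 2 clicks before the pointer. I'm moving to a standoff to look from close by, with the fingers shut.

Units first: shifts go in shares of 100 cm and turns go in shares of 60 degrees. So -74.5 cm / 100 = -0.745, 23.1 cm / 100 = 0.231, 0.35 rad / 1.0472 = 0.3342.

servo_tool --pt "0.005 -0.015 0 0.0477" --pt "0.015 -0.045 0 0.0955" --pt "0.027 -0.085 -0.002 0.1432" --pt "0.04 -0.125 -0.004 0.191" --pt "0.052 -0.165 -0.006 0.2387" --pt "0.064 -0.205 -0.008 0.2865" --pt "0.076 -0.245 -0.01 0.3342" --pt "0.089 -0.285 -0.012 0.382" --pt "0.101 -0.325 -0.014 0.4297" --pt "0.114 -0.365 -0.016 0.4775" --pt "0.126 -0.405 -0.018 0.4775" --pt "0.138 -0.445 -0.02 0.4775" --pt "0.151 -0.485 -0.022 0.4775" --pt "0.163 -0.525 -0.024 0.4775" --pt "0.175 -0.565 -0.026 0.4775" --pt "0.187 -0.605 -0.028 0.4775" --pt "0.2 -0.645 -0.03 0.4775" --pt "0.212 -0.685 -0.03 0.4775" --pt "0.222 -0.715 -0.03 0.4775" --pt "0.231 -0.745 -0.03 0.4775" --claw 1 --force 40

```text
time: 1.77
ee_pos: [0.4702, -0.2522, 0.2005]
tcp_rot: [180.0, -0.0, -177.2]
wrist_force: [0.3, 0.7, 0.5]
opening: -0.0002
grasp_force: 0.0
```

servo_tool --pt "0 0 0 0" --pt "0 0 0 0" --pt "0 0 0 0"

```text
time: 2.02
ee_pos: [0.4698, -0.2495, 0.2009]
tcp_rot: [180.0, -0.1, -177.2]
wrist_force: [-0.4, 0.9, 0.1]
opening: 0.0
grasp_force: 0.0
```

Run:
```python
from h import *
o=get_obs();print({k:o[k] for k in('time','q','ee_pos','tcp_rot','opening','wrist_force')})
im=camera('wrist');cv2.imwrite('pics/w0.png',im[:,:,::-1]);print(get_calibration('wrist'))
im=camera('top');cv2.imwrite('pics/top1.png',im[:,:,::-1])
```

```text
{'time': 2.0167, 'q': array([-2.79748959e+01,  2.02595481e+00,  3.59799294e+00,  9.16400700e+01,
        1.09227149e-02, -3.08227776e+01]), 'ee_pos': array([ 0.46982422, -0.24948446,  0.20085678]), 'tcp_rot': array([ 1.79955762e+02, -5.28261387e-02, -1.77152104e+02]), 'opening': 4.150521975360124e-05, 'wrist_force': array([-0.37573048,  0.8791188 ,  0.07877402])}
{'fx': 323.1771187513496, 'fy': 323.1771187513496, 'cx': 256.82915935100226, 'cy': 194.16572608165697, 'tool_from_camera': array([[-4.80332258e-04, -9.57801935e-01, -2.87428638e-01,
         7.40869954e-02],
       [ 9.99999870e-01, -4.11504038e-04, -2.99875587e-04,
         3.69972964e-04],
       [ 1.68943373e-04, -2.87428745e-01,  9.57802009e-01,
        -1.42746259e-01],
       [ 0.00000000e+00,  0.00000000e+00,  0.00000000e+00,
         1.00000000e+00]])}
```

View pics/w0.png

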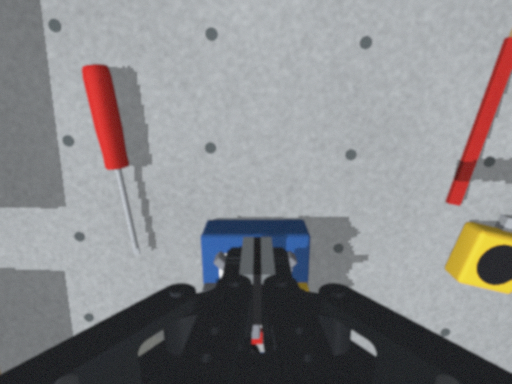

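Wrist view: the camera looks from the robot side, so the fingers hide the wheel. The counter's -x face is visible, with its top edge from about (202,236) to (309,234). I'll use that edge and both fixed views to refine the axis.

Run:
```python
from h import *
from scipy.spatial.transform import Rotation as Ro
o=get_obs();T=np.eye(4);T[:3,:3]=Ro.from_euler('xyz',o['tcp_rot'],degrees=True).as_matrix();T[:3,3]=o['ee_pos']
c=get_calibration('wrist');M=T@c['tool_from_camera']
im=cv2.imread('pics/w0.png')[:,:,::-1].copy();m=masks(im)['blue']
v=cv2.cvtColor(im,cv2.COLOR_RGB2HSV)[:,:,2].astype(int)
def w(px,z):
    d=M[:3,:3]@[(px[0]-c['cx'])/c['fx'],(px[1]-c['cy'])/c['fy'],1];return (M[:3,3]+d*(z-M[2,3])/d[2]).round(4)
for x in(210,215,220,290,295,302):
    col=m[:,x];r=np.where(col[200:300])[0]+200;t=r[0]
    g=np.diff(v[t:t+30,x]);k=t+3+np.argmax(np.abs(g[3:25]));print(x,t,k,v[t:t+26,x][::2],w((x,t-.5),0),w((x,k+.5),.05))
for y in(226,230,236,240):
    r=np.where(m[y,190:320])[0]+190;print(y,r[0],r[-1],w((r[0]-.5,y),.05),w((r[-1]+.5,y),.05))
# two-view triangulation
S=cv2.imread('pics/side0.png')[:,:,::-1].copy();ms=masks(S)
for k in('yellow','red','green','white','black'):print(k,[(c,a) for c,a,b in blobs(ms[k],225,130,290,180)])
for px in((264,147),):
    print(onz('side',px,.074))
t=cv2.imread('pics/top0.png')[:,:,::-1].copy();h,s,vv=cv2.split(cv2.cvtColor(t,cv2.COLOR_RGB2HSV))
for im_,n,R in((t,'top',(334,203,350,219)),(S,'side',(256,140,272,153))):
    h,s,vv=cv2.split(cv2.cvtColor(im_,cv2.COLOR_RGB2HSV));
    for cc,a,b in blobs((vv>110)&(s<60),*R):print('hub',n,cc,a,b,onz(n,cc,.074),onz(n,cc,.078))
print('glue',onz('top',(399,158),.17),'tooth pred',proj('side',[.575,-.247,.074]))
```

```text
210 222 234 [ 84  83  82  85  88  90 116 151 167 174 173 173 173] [ 0.5344 -0.2988  0.    ] [ 0.528  -0.2919  0.05  ]
215 221 234 [ 85  85  86  84  85  85 101 135 159 170 173 171 173] [ 0.5328 -0.2931  0.    ] [ 0.5278 -0.287   0.05  ]
220 221 234 [ 84  85  81  86  84  91 101 136 159 169 169 173 170] [ 0.5326 -0.2874  0.    ] [ 0.5275 -0.282   0.05  ]
290 221 233 [ 80  81  84  84  80  83  96 135 159 170 167 169 169] [ 0.5285 -0.2077  0.    ] [ 0.5229 -0.2131  0.05  ]
295 221 233 [ 83  81  83  81  82  85 102 134 156 167 167 165 166] [ 0.5282 -0.202   0.    ] [ 0.5227 -0.2082  0.05  ]
302 222 234 [ 82  83  84  82  81  86 115 146 161 164 166 169 163] [ 0.529  -0.1939  0.    ] [ 0.5234 -0.2012  0.05  ]
226 207 304 [ 0.5192 -0.2954  0.05  ] [ 0.5143 -0.1995  0.05  ]
230 205 306 [ 0.5235 -0.2973  0.05  ] [ 0.5184 -0.1972  0.05  ]
236 202 308 [ 0.53   -0.3003  0.05  ] [ 0.5247 -0.1946  0.05  ]
240 202 308 [ 0.5344 -0.3003  0.05  ] [ 0.529  -0.1942  0.05  ]
yellow [((np.float64(263.24), np.float64(150.93)), 29)]
red [((np.float64(244.5), np.float64(147.93)), 14)]
green [((np.float64(236.76), np.float64(142.8)), 25), ((np.float64(236.27), np.float64(154.45)), 11)]
white [((np.float64(263.61), np.float64(143.33)), 18), ((np.float64(245.0), np.float64(145.0)), 15), ((np.float64(250.29), np.float64(149.43)), 7), ((np.float64(245.15), np.float64(153.79)), 33)]
black [((np.float64(236.22), np.float64(146.97)), 32), ((np.float64(259.17), np.float64(151.33)), 12), ((np.float64(267.54), np.float64(151.62)), 13)]
[ 0.57495007 -0.23161317  0.074     ]
hub top (np.float64(341.89), np.float64(210.2)) 65 (338, 206, 9, 9) [ 0.5773699 -0.2468534  0.074    ] [ 0.57698992 -0.24597912  0.078     ]
hub side (np.float64(263.63), np.float64(143.52)) 27 (260, 142, 8, 4) [ 0.57764303 -0.25193383  0.074     ] [ 0.57734627 -0.24587946  0.078     ]
glue [ 0.70344135 -0.36946998  0.17      ] tooth pred [[264.31751703 144.39624297]]
```

The axis is confirmed at (0.577, -0.2465) by both views and the -x face, yaw 3°. Next: descend beside the wheel, insert with about 9 mm overlap, and sweep one click.

Scaled: -13.9 cm / 100 = -0.139, 5.5 cm / 100 = 0.055.

servo_tool --pt "0.015 -0.015 -0.01 0" --pt "0.034 -0.03 -0.03 0" --pt "0.034 -0.03 -0.06 0" --pt "0.034 -0.03 -0.09 0" --pt "0.034 -0.03 -0.115 0" --pt "0.034 -0.03 -0.13 0" --pt "0.034 -0.03 -0.139 0" --pt "0.034 -0.03 -0.139 0" --pt "0.044 -0.0295 -0.139 0" --pt "0.05 -0.0295 -0.139 0" --pt "0.055 -0.029 -0.139 0" --pt "0.055 -0.029 -0.139 0" --pt "0.055 -0.029 -0.139 0"

```text
time: 3.2
ee_pos: [0.5258, -0.2787, 0.0629]
tcp_rot: [-180.0, 0.0, -177.1]
wrist_force: [-0.6, -0.7, 0.6]
opening: 0.0005
grasp_force: 0.0
```

Run:
```python
from h import *
o=get_obs();print(o['time'],o['ee_pos'],o['wrist_force'])
a=camera('side')[105:205,200:320];b=camera('top')[160:260,290:410]
cv2.imwrite('pics/ins.png',np.vstack([cv2.resize(i,None,fx=3,fy=3,interpolation=3) for i in(a,b)])[:,:,::-1])
```

```text
3.2 [ 0.52583164 -0.27872534  0.06286874] [-0.56220311 -0.73400681  0.56584749]
```

View pics/ins.png

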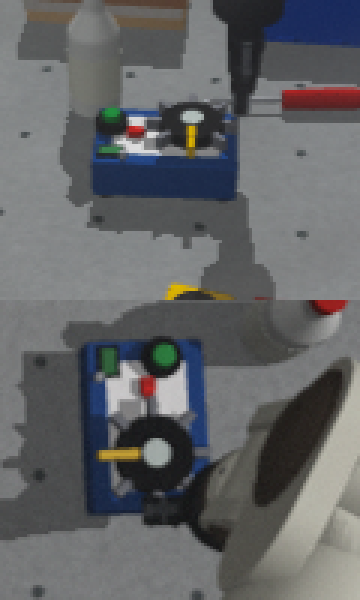

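The wheel is unmoved (yellow tooth still at +y), and the finger stands in the gap beside the -x tooth. Sweeping.

servo_tool --pt "-0.0002 0.004 0 0" --pt "-0.0004 0.008 0 0" --pt "-0.0006 0.012 0 0" --pt "-0.0008 0.016 0 0" --pt "-0.001 0.02 0 0" --pt "-0.0012 0.024 0 0" --pt "-0.0015 0.028 0 0" --pt "-0.0017 0.032 0 0" --pt "-0.0019 0.036 0 0" --pt "-0.0021 0.04 0 0" --pt "-0.0023 0.044 0 0" --pt "-0.0025 0.048 0 0" --pt "-0.0027 0.052 0 0" --pt "-0.0029 0.056 0 0" --pt "-0.0031 0.06 0 0" --pt "-0.0033 0.064 0 0" --pt "-0.0035 0.068 0 0" --pt "-0.0038 0.072 0 0" --pt "-0.004 0.076 0 0" --pt "-0.0042 0.08 0 0"

```text
time: 4.97
ee_pos: [0.5209, -0.1983, 0.0623]
tcp_rot: [-180.0, 0.0, -177.1]
wrist_force: [-0.2, -0.3, -0.4]
opening: 0.0004
grasp_force: 0.0
```

servo_tool --pt "-0.007 0 0 0" --pt "-0.015 -0.0005 0 0" --pt "-0.023 -0.001 0 0" --pt "-0.025 -0.001 0 0" --pt "-0.025 -0.001 0 0"

```text
time: 5.38
ee_pos: [0.4951, -0.2, 0.0625]
tcp_rot: [-180.0, 0.0, -177.2]
wrist_force: [0.7, -0.7, -0.1]
opening: -0.0
grasp_force: 0.0
```

```bash
cat > look.py <<'E'
from h import *
import sys
o=get_obs();print(o['time'],o['ee_pos'],o['wrist_force'])
t=camera('top');s=camera('side')
a=s[105:205,200:320];b=t[160:260,290:410]
cv2.imwrite(sys.argv[1],np.vstack([cv2.resize(i,None,fx=3,fy=3,interpolation=3) for i in(a,b)])[:,:,::-1])
m=masks(t);print('yellow',blobs(m['yellow'],305,160,375,240),'red',blobs(m['red'],305,160,375,240),'green',blobs(m['green'],305,160,375,240))
for c,a,_ in blobs(m['green'],335,165,352,190):print('btn',onz('top',c,.071))
for c,a,_ in blobs(m['yellow'],305,160,375,240):
    v=onz('top',c,.074)[:2]-[.577,-.2465];print('yellow deg from +x, incl. yaw',np.degrees(np.arctan2(v[1],v[0])),np.hypot(*v))
h,ss,vv=cv2.split(cv2.cvtColor(t,cv2.COLOR_RGB2HSV))
for c,a,_ in blobs((vv>110)&(ss<60),334,203,350,219):print('hub',a,onz('top',c,.078))
E
python3 look.py pics/s1.png
```

```text
5.3833 [ 0.49513727 -0.19998756  0.06249909] [ 0.70256055 -0.74215718 -0.11327185]
yellow [((np.float64(332.96), np.float64(202.78)), 46, (327, 198, 12, 10))] red [((np.float64(338.62), np.float64(188.25)), 24, (337, 185, 4, 7))] green [((np.float64(344.44), np.float64(177.78)), 50, (341, 174, 8, 8)), ((np.float64(326.17), np.float64(179.89)), 18, (325, 176, 3, 8))]
btn [ 0.66667529 -0.25475746  0.071     ]
yellow deg from +x, incl. yaw 50.1219962510531 0.03089145344553646
hub 10 [ 0.58553497 -0.24307657  0.078     ]
```

View pics/s1.png

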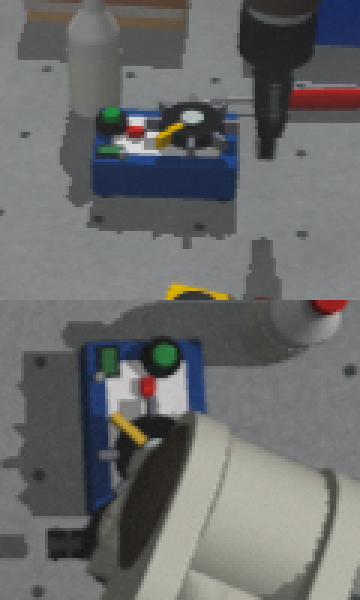

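One click is done: the yellow tooth is now 45° before the pointer, and the counter hasn't moved (pointer and button pixels are the same). Second click.

Scaled: -8 cm / 100 = -0.08, -7.9 cm / 100 = -0.079.

servo_tool --pt "0 -0.02 0 0" --pt "0 -0.04 0 0" --pt "0 -0.06 0 0" --pt "0 -0.075 0 0" --pt "0.002 -0.08 0 0" --pt "0.004 -0.08 0 0" --pt "0.009 -0.08 0 0" --pt "0.017 -0.0795 0 0" --pt "0.024 -0.079 0 0" --pt "0.029 -0.079 0 0" --pt "0.029 -0.079 0 0" --pt "0.029 -0.079 0 0"

```text
time: 6.48
ee_pos: [0.5253, -0.2782, 0.0621]
tcp_rot: [180.0, -0.0, -177.1]
wrist_force: [-0.2, -0.0, 0.8]
opening: -0.0001
grasp_force: 0.0
```

Scaled: 8 cm / 100 = 0.08, 7.6 cm / 100 = 0.076.

servo_tool --pt "-0.0002 0.004 0 0" --pt "-0.0004 0.008 0 0" --pt "-0.0006 0.012 0 0" --pt "-0.0008 0.016 0 0" --pt "-0.001 0.02 0 0" --pt "-0.0012 0.024 0 0" --pt "-0.0015 0.028 0 0" --pt "-0.0017 0.032 0 0" --pt "-0.0019 0.036 0 0" --pt "-0.0021 0.04 0 0" --pt "-0.0023 0.044 0 0" --pt "-0.0025 0.048 0 0" --pt "-0.0027 0.052 0 0" --pt "-0.0029 0.056 0 0" --pt "-0.0031 0.06 0 0" --pt "-0.0033 0.064 0 0" --pt "-0.0035 0.068 0 0" --pt "-0.0038 0.072 0 0" --pt "-0.004 0.076 0 0" --pt "-0.0042 0.08 0 0"

```text
time: 8.15
ee_pos: [0.5207, -0.1983, 0.0623]
tcp_rot: [-180.0, -0.0, -177.1]
wrist_force: [0.3, -0.3, -0.2]
opening: 0.0001
grasp_force: 0.0
```

Scaled: -2.5 cm / 100 = -0.025, -2.3 cm / 100 = -0.023.

servo_tool --pt "-0.007 0 0 0" --pt "-0.015 -0.0005 0 0" --pt "-0.023 -0.001 0 0" --pt "-0.025 -0.001 0 0" --pt "-0.025 -0.001 0 0"

```text
time: 8.57
ee_pos: [0.4949, -0.2, 0.0625]
tcp_rot: [-180.0, 0.0, -177.2]
wrist_force: [-0.5, 0.5, 0.2]
opening: 0.0001
grasp_force: 0.0
```

```bash
python3 look.py pics/s2.png
```

```text
8.5667 [ 0.4949435  -0.19998584  0.06249912] [-0.48763336  0.52718191  0.18469914]
yellow [((np.float64(340.73), np.float64(199.37)), 41, (339, 193, 5, 13))] red [((np.float64(338.62), np.float64(188.25)), 24, (337, 185, 4, 7))] green [((np.float64(344.51), np.float64(177.82)), 51, (341, 174, 8, 8)), ((np.float64(326.16), np.float64(179.58)), 19, (325, 176, 3, 8))]
btn [ 0.66656978 -0.25494827  0.071     ]
yellow deg from +x, incl. yaw 5.1844954030721775 0.029780027452563345
hub 11 [ 0.58527358 -0.24240393  0.078     ]
```

View pics/s2.png

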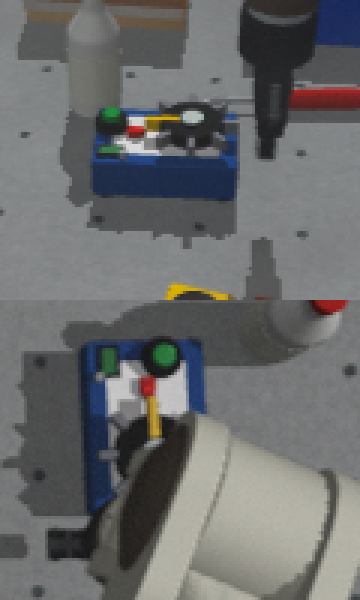

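The yellow tooth is in at the pointer (5° against 4.5° for the pointer's own line) and the counter hasn't moved. Now over the button.

Scaled: 17.15 cm / 100 = 0.1715, -5.55 cm / 100 = -0.0555.

servo_tool --pt "0 0 0.02 0" --pt "0 0 0.048 0" --pt "0.02 -0.007 0.05 0" --pt "0.05 -0.016 0.05 0" --pt "0.08 -0.026 0.05 0" --pt "0.11 -0.036 0.05 0" --pt "0.14 -0.046 0.05 0" --pt "0.162 -0.052 0.05 0" --pt "0.1715 -0.0555 0.05 0" --pt "0.1715 -0.0555 0.048 0" --pt "0.1715 -0.0555 0.035 0" --pt "0.1715 -0.0555 0.023 0" --pt "0.1715 -0.0555 0.014 0" --pt "0.1715 -0.0555 0.014 0" --pt "0.1715 -0.0555 0.014 0" --pt "0.1715 -0.0555 0.014 0"

```text
time: 10.0
ee_pos: [0.6672, -0.2552, 0.077]
tcp_rot: [-180.0, 0.0, -177.1]
wrist_force: [-0.3, -0.3, 0.4]
opening: 0.0002
grasp_force: 0.0
```

Scaled: -0.75 cm / 100 = -0.0075, -0.6 cm / 100 = -0.006.

servo_tool --pt "0 0 -0.002 0" --pt "0 0 -0.004 0" --pt "0 0 -0.006 0" --pt "0 0 -0.0075 0" --pt "0 0 -0.0075 0" --pt "0 0 -0.0075 0"

```text
time: 10.5
ee_pos: [0.6674, -0.2553, 0.0691]
tcp_rot: [-180.0, 0.0, -177.1]
wrist_force: [0.6, -0.8, 2.3]
opening: -0.0001
grasp_force: 1.1
```

Scaled: -0.35 cm / 100 = -0.0035, -0.3 cm / 100 = -0.003.

servo_tool --pt "0 0 -0.001 0" --pt "0 0 -0.002 0" --pt "0 0 -0.003 0" --pt "0 0 -0.0035 0" --pt "0 0 -0.0035 0" --pt "0 0 -0.0035 0"

```text
time: 11.0
ee_pos: [0.6674, -0.2553, 0.0661]
tcp_rot: [-180.0, 0.1, -177.1]
wrist_force: [-0.8, 0.7, 6.6]
opening: 0.0
grasp_force: 3.2
```

servo_tool --pt "0 0 -0.0005 0" --pt "0 0 -0.001 0" --pt "0 0 -0.001 0" --pt "0 0 -0.001 0"

```text
time: 11.33
ee_pos: [0.6675, -0.2553, 0.0659]
tcp_rot: [-180.0, 0.1, -177.1]
wrist_force: [-2.2, 0.9, 11.6]
opening: 0.0
grasp_force: 5.6
```

The travel stopped at z 0.066, which is the full 5 mm, with force rising past 4 N, so the button is bottomed. Releasing and moving clear.

Scaled: -22 cm / 100 = -0.22, -21 cm / 100 = -0.21.

servo_tool --pt "0 0 0.002 0" --pt "0 0 0.005 0" --pt "0 0 0.009 0" --pt "0 0 0.015 0" --pt "0 0 0.03 0" --pt "0 0 0.06 0" --pt "0 0 0.09 0" --pt "-0.03 0.01 0.12 0" --pt "-0.06 0.03 0.13 0" --pt "-0.1 0.06 0.13 0" --pt "-0.13 0.09 0.13 0" --pt "-0.16 0.12 0.13 0" --pt "-0.19 0.15 0.13 0" --pt "-0.21 0.18 0.13 0" --pt "-0.22 0.2 0.13 0" --pt "-0.22 0.21 0.13 0" --pt "-0.22 0.21 0.13 0" --pt "-0.22 0.21 0.13 0"

```text
time: 12.83
ee_pos: [0.4476, -0.0451, 0.1945]
tcp_rot: [-180.0, 0.0, -177.0]
wrist_force: [0.4, -0.0, 0.6]
opening: -0.0003
grasp_force: 0.0
```

```bash
python3 look.py pics/s3.png
```

```text
12.8333 [ 0.4475893  -0.04513169  0.19451797] [ 0.419966   -0.00737162  0.64940118]
yellow [((np.float64(340.73), np.float64(199.22)), 41, (339, 193, 5, 13))] red [((np.float64(338.62), np.float64(188.25)), 24, (337, 185, 4, 7))] green [((np.float64(344.43), np.float64(177.81)), 53, (341, 174, 8, 8)), ((np.float64(326.05), np.float64(179.74)), 19, (324, 177, 4, 7))]
btn [ 0.66659142 -0.2547298   0.071     ]
yellow deg from +x, incl. yaw 5.112313003282558 0.030186650239846027
hub 64 [ 0.5768007  -0.24595167  0.078     ]
```

View pics/s3.png

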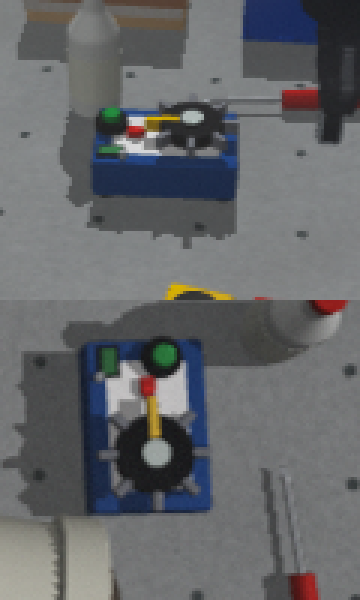

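The yellow tooth is at the pointer, the button is up, the counter is where it was, and the arm is clear.

```bash
python3 -c "
from workcell import *
print(job_done())"
```

```text
the job is handed in; nothing more can be done
None
```

I clicked the blue counter's wheel two clicks clockwise to bring the yellow tooth in at the red pointer, then pressed its green button all the way down and let it come back up; the blue counter didn't move, nothing else was touched, and the job was handed in with the arm clear at about 13 s.

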